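Take the valve cap off a pressure cooker

TASK

The pressure cooker has cooled: take its valve cap off for washing. Turn the black cap anticlockwise, without pressing, until it comes up gently against its first stop; press it down there and keep turning past the stop until it lets go, then lift it out and set it down upright on the small baking tray. Do not force or drop the cap.

Things in the scene. Friction and masses are not known exactly. Their poses are not given: they have to be found in the camera images.
- cooker: steel pressure cooker (mm), 200 dia., on a trivet; fixed. Origin: centre of underside; y through the handles; lid flat at z 128, collar 57 dia. to z 147.5. Hidden track: first stop 24 to 54 deg anticlockwise of the start (wing then within 13 deg of x). Short of it the cap presses down 2 to 4 and, held down, catches on a lip; at it (last 5 deg) 7.5, 5 needed; 28 deg past it (end at 33) it is free
- cap: black valve cap (mm) in the collar, on its axis. Origin: centre of stem's underside, at cooker z 139.5; z up. Stem 30 dia., two lugs along x, 47 across; disc 60 dia., z 16.5 to 23; on it a grip wing 50 long along x, 12 thick, z 23 to 47, white line at its +x end. 56 to 98 g. A spring pushes it up: 6 N at rest, 9 N at 5 mm. Turning takes under 0.2 N m; 0.3 to 0.5 means the stop, 1 is too much
- cap_wing (a point): point on the cap's axis in the middle of the grip wing, 37 mm above the cap's origin; its x axis runs along the wing
- tray: shallow baking tray, worn pale metal with a brown rim, 201 x 161 x 15 mm, loose on the worktop. Origin: centre of underside; x along its length; flat floor 164 x 124 mm, 4 mm above the origin; the cap stands on it on its stem
Things that resemble listed ones, but are neither listed nor needed, are in the scene too. There is more than one size of the tray; the one meant has the size given above.

How it is judged:
By the outcome, as a careful person would: the job done as asked, in the order asked, and still so for the second after the job is handed in, with the robot touching nothing.
It also fails if it takes over 72 s, if anything falls off the work surface, if the arm or the gripper's body presses on something with over 40 N, if the wrist force passes 120 N, or if a joint passes its speed limit or range.

ROBOT

A 6-joint arm with a two-finger parallel gripper is mounted at the origin on a cart in front of the work surface, level with it; the furniture and walls round the work are solid. World frame = base frame: x ahead of the robot, y to its left, z up, the work surface at z = 0. Lengths are in m, angles in rad, forces in N, time in s.
With the tool pointing down it reaches from about 0.25 to 0.725 m from the base axis. Payload 4 kg.
Tool frame: the origin (TCP) lies on the front face of the gripper's body, between the roots of the fingers; the fingertips stand 73 mm ahead of it and the grasp point (between the pads) lies 54 mm ahead of it (robot.grip_depth is the distance from the TCP to the grasp point, in m); z points along the fingers, y is the line along which they close (so a half turn about z gives the same grasp; the last joint's range is limited). The gripper opens to 85 mm and grips with 20 to 120 N. Pads are 22 mm wide; open, the fingers measure 114 mm over their backs; the gripper's body (76 mm by 85 mm) begins 54 mm behind the grasp point. The pads swing forward as they close: fully open they stand 13 mm farther back than shut.
Start: joints at [1.307, 0.241, 0.005, 1.335, 0, 1.571], TCP at [0.13, 0.483, 0.304] pointing down, gripper open.
Joint ranges: [-2.72, 2.72], [-1.05, 1.87], [-1.09, 1.28], [-1.99, 2.15], [-1.42, 1.44], [-3.14, 3.14]. Speed limits (rad/s): [2.79, 2.79, 3.14, 3.14, 3.14, 3.14].

INTERFACE

Orientations are given as a unit quaternion [x, y, z, w].
In Python, from cell import robot, open_jaws, clamp, solve_ik, get_image, calibration, readout gives the robot as it stands. Calls block until the motion is done:
- robot.movep(position, orientation): joint-space move of the TCP to a pose.
- robot.movel(position, rotation=None, velocity=0.15): straight line of the TCP; rotation=None keeps the orientation; velocity is the mean speed in m/s.
- robot.set_joints(angles): joint-space move.
- open_jaws() and clamp(): open the fingers fully, or close them until they stop; the grip force is fixed at half the most.
- robot.hold(seconds).
- solve_ik(position, orientation): joint angles nearest the present ones, or None.
- get_image(name): name is "side" or "top" or "wrist"; returns the picture (384x512x3 uint8, blue, green, red); there is no depth.
- calibration(name): a dict with "intrinsics" (3x3 intrinsics, pixels), "dist" ([k1, k2, p1, p2, k3] as OpenCV has them; the pictures are not rectified), "rvec" (rotation vector, rad) and "tvec" (3), from world to camera coordinates, as OpenCV has them. Camera axes: x right, y down, z forward; pixel columns grow to the right and rows downward; lengths in m; the calibration is good to about 2 mm. A picture is of the moment at which its call begins: read the wrist's pose just before it. calibration takes no time and is no camera call; for the wrist camera it gives the pose at the moment of the call.
A pose or a line that the arm cannot do raises robot.MotionError and nothing moves.
- robot.job_done(): hands the job in; it is judged then, once.
Readings, each from a call of its own:
- readout.get_t(): time.
- readout.get_joint_pos(): joint angles.
- readout.get_qd(): joint speeds.
- readout.get_tau(): joint torques, N m.
- readout.get_tool_pos(): TCP position.
- readout.get_eef_rot(): TCP orientation.
- readout.get_wrist_force(): force on the tool from outside, world axes, zero at the start.
- readout.get_wrist_torque(): the same for the moment, N m.
- readout.get_opening(): finger opening in m.
- readout.get_finger_force(): force on a finger pad.
Only numpy, scipy, OpenCV 4.12 (cv2) and the standard library are available. Lean on these libraries where they do the work, as an engineer would, in place of code of your own. Each camera call takes 0.05 s, during which the arm holds its last target. There are 200 camera calls.

## Working session

There is one attempt and no reset: what is moved stays moved. The work goes in short steps, each a Python script; the robot and the scene stay as the last script left them, time stands still between calls to the robot, and variables do not carry over. Pictures are saved under pics/ and viewed, at most 10 in all, crops included, and the job is handed in when it is done.

```bash
ls; mkdir -p pics
python3 - <<'E'
from cell import *
import cv2
for n in ("top","side"):
    cv2.imwrite(f"pics/{n}0.png",get_image(n))
    c=calibration(n);print(n,c)
print(readout.get_t(),readout.get_tool_pos(),readout.get_eef_rot(),robot.grip_depth)
E
```

```text
pics
top {'intrinsics': array([[379.12265788,   0.        , 258.04812467],
       [  0.        , 379.12265788, 190.70697971],
       [  0.        ,   0.        ,   1.        ]]), 'dist': array([-0.00242411,  0.        ,  0.        ,  0.        ,  0.        ]), 'rvec': array([ 2.17375584, -2.20244025,  0.09994061]), 'tvec': array([-0.08648799,  0.36036074,  1.23007896])}
side {'intrinsics': array([[371.11262131,   0.        , 252.22693264],
       [  0.        , 371.11262131, 193.32780614],
       [  0.        ,   0.        ,   1.        ]]), 'dist': array([0.01532866, 0.        , 0.        , 0.        , 0.        ]), 'rvec': array([ 2.02109951, -0.36097819,  0.19241097]), 'tvec': array([-0.35122155,  0.13588616,  1.03800324])}
0.1 [0.13024166 0.48228962 0.30310524] [ 1.31511452e-01  9.91314197e-01 -9.39574177e-04 -1.35969224e-04] 0.0539
```

View pics/top0.png

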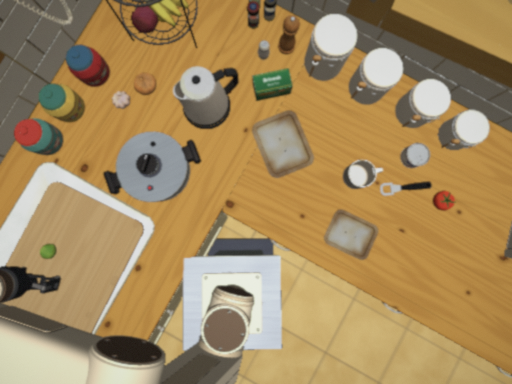

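View pics/side0.png

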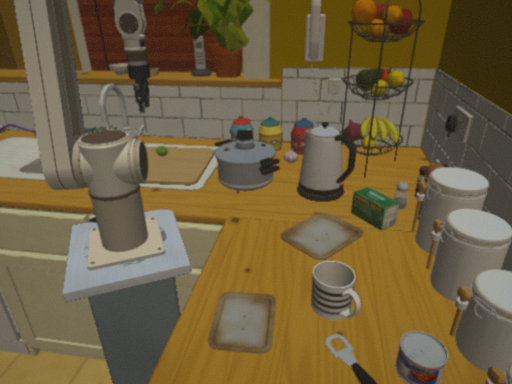

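The top view shows the cooker at about (152,166), its black cap at (149,164), and tray candidates at (282,143) and (350,233). Next I'll measure both trays and triangulate the cap.

```bash
cat > h.py <<'E'
import numpy as np, cv2
from cell import *
from scipy.spatial.transform import Rotation as R
def cam(n):
    c=calibration(n); Rm=cv2.Rodrigues(c["rvec"])[0]; return c,Rm,-Rm.T@c["tvec"]
def ray(c3,px):
    c,Rm,o=c3
    u=cv2.undistortPoints(np.float64(px).reshape(-1,1,2),c["intrinsics"],c["dist"]).reshape(-1,2)
    return o,np.c_[u,np.ones(len(u))]@Rm
def plane(c3,px,z):
    o,d=ray(c3,px); return o+d*((z-o[2])/d[:,2])[:,None]
def proj(c3,P):
    c=c3[0]; return cv2.projectPoints(np.float64(P),c["rvec"],c["tvec"],c["intrinsics"],c["dist"])[0].reshape(-1,2)
def tri(ca,pa,cb,pb):
    A=[];b=[]
    for c,p in((ca,pa),(cb,pb)):
        o,d=ray(c,[p]);d=d[0]/np.linalg.norm(d[0]);M=np.eye(3)-np.outer(d,d);A.append(M);b.append(M@o)
    return np.linalg.lstsq(np.vstack(A),np.hstack(b),rcond=None)[0]
E
python3 - <<'E'
from h import *
t=cam("top");s=cam("side")
print(plane(t,[[282,143],[350,233]],0.015))
# rough tray corners
for C in ([[250,127],[292,110],[314,157],[274,178]],[[338,208],[377,227],[363,259],[324,240]]):
    P=plane(t,C,0.015); print(np.linalg.norm(P-np.roll(P,-1,0),axis=1),P.mean(0))
print("cap",tri(t,[149,162],s,[244,134]))
a=cv2.imread("pics/top0.png");b=cv2.imread("pics/side0.png")
A=cv2.resize(a[120:210,100:200],(500,450),interpolation=3);B=cv2.resize(b[115:195,205:285],(300,300),interpolation=3)
T=cv2.resize(a[195:270,315:390],(300,300),interpolation=3)
o=np.zeros((600,800,3),np.uint8);o[:450,:500]=A;o[:300,500:]=B;o[300:,500:]=T
cv2.imwrite("pics/c1.png",o)
E
```

```text
[[ 0.51689787 -0.17282056  0.015     ]
 [ 0.21691148 -0.38948749  0.015     ]]
[0.15183499 0.17401511 0.15016414 0.18796281] [ 0.51735982 -0.17449558  0.015     ]
[0.141342   0.11417431 0.1403467  0.11447202] [ 0.21548351 -0.39108712  0.015     ]
cap [0.42774241 0.21830672 0.19254345]
```

View pics/c1.png

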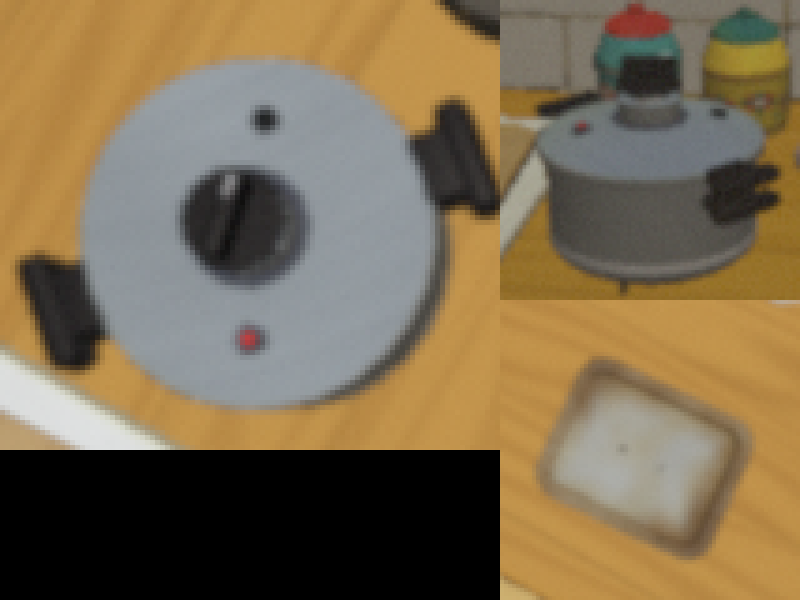

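Only the larger tray, at about (0.517,-0.174), fits 201x161. The cap's top is at z of about 0.19. The white end of the wing is at crop (228,182), top px (145.6,156). Next I'll look from near with the wrist camera.

Run:
```python
from h import *
p=np.array(readout.get_tool_pos());q=R.from_quat(readout.get_eef_rot())
c,Rm,o=cam("wrist")
off=q.inv().apply(o-p); fz=q.inv().apply(Rm.T[:,2]);print("cam in tool",off,fz)
# cooker y roughly
t=cam("top");H=plane(t,[[112,182],[191,151.6]],.1);print("handles",H)
W=plane(t,[[145.6,156.4],[143.6,171.6]],.19);print("wing",W)
# tray size via bright segmentation in the top view
a=cv2.imread("pics/top0.png")
# camera above cap: same orientation, height .2 above
tgt=np.array([.43,.216,.40]); Q=q.as_quat()
aim=lambda z:None
p2=tgt-np.r_[(q.apply(off))[:2],0]*1.0
# shift so that the optical axis hits cap at z .19
ax=q.apply(fz); cz=p2[2]+q.apply(off)[2]; hit=ax*((.19-cz)/ax[2]); p2[:2]-=hit[:2]
print(p2); robot.movep(p2,Q); print(readout.get_t())
c,Rm,o=cam("wrist");cv2.imwrite("pics/w1.png",get_image("wrist"))
cv2.imwrite("pics/top1.png",get_image("top"))
np.save("w1.npy",np.r_[c["rvec"],c["tvec"]]);print(c["intrinsics"],c["dist"])
```

```text
cam in tool [ 7.69333393e-02 -5.99531544e-05 -7.06490202e-02] [-0.29973989  0.00096753  0.95402047]
handles [[0.38477693 0.35484744 0.1       ]
 [0.47575675 0.11453298 0.1       ]]
wing [[0.44687523 0.22801559 0.19      ]
 [0.40363652 0.23322493 0.19      ]]
[0.41919625 0.21909816 0.4       ]
1.5917
[[314.0595687    0.         256.06346821]
 [  0.         314.0595687  192.95093463]
 [  0.           0.           1.        ]] [0.01477159 0.         0.         0.         0.        ]
```

View pics/w1.png

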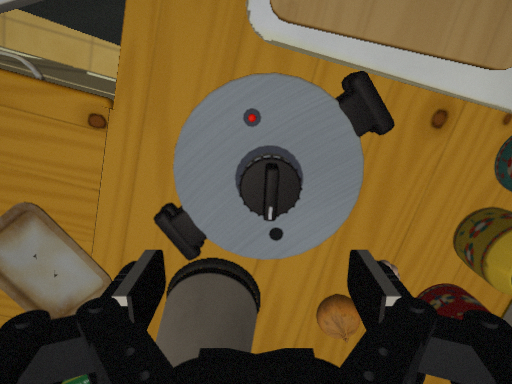

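The wrist view shows the cap's disc centred at about (270,186), with the wing from (272,167) to its white end at (268,216). Lid centre about (268,166). I'll refine this on a crop with a model overlay.

```bash
cat >> h.py <<'E'
def wcam():
    v=np.load("w1.npy");K=np.array([[314.0595687,0,256.06346821],[0,314.0595687,192.95093463],[0,0,1]])
    c=dict(intrinsics=K,dist=np.array([.01477159,0,0,0,0]),rvec=v[:3],tvec=v[3:]);Rm=cv2.Rodrigues(v[:3])[0];return c,Rm,-Rm.T@v[3:]
def circ(c,r,n=60):
    a=np.linspace(0,2*np.pi,n);return c+np.c_[r*np.cos(a),r*np.sin(a),0*a]
def rect(c,yaw,l,w):
    d=np.array([[l,w],[-l,w],[-l,-w],[l,-w]])/2;a=R.from_euler('z',yaw).as_matrix()[:2,:2]
    return c+np.c_[d@a.T,np.zeros(4)]
E
python3 - <<'E'
from h import *
from scipy.optimize import least_squares
t=cam("top");s=cam("side");w=wcam()
# disc-top ellipse centres: wrist, by dark segmentation of hull
out=[]
for c3,f,roi in((w,"w1",(235,150,307,222)),(t,"top0",(132,150,166,180))):
    g=cv2.imread(f"pics/{f}.png").max(2);x0,y0,x1,y1=roi
    m=np.uint8(g[y0:y1,x0:x1]<70);n,l,st,ce=cv2.connectedComponentsWithStats(m)
    k=1+st[1:,4].argmax();print(f,st[k]+[x0,y0,0,0,0],ce[k]+[x0,y0]);
P=tri(w,[270,187],s,[244,134]);print("tri w-s",P); print("tri w-t lid", tri(w,[268.5,165.5],t,[152,166.1]))
W=plane(w,[[268,218],[272,166]],.1925);d=W[0]-W[1];print(W,np.degrees(np.arctan2(d[1],d[0])),np.linalg.norm(d))
H=plane(w,[[182,232],[364,104]],.1);d=H[1]-H[0];print("handle axis",np.degrees(np.arctan2(d[1],d[0])),H.mean(0))
yaw=np.arctan2(*(W[0]-W[1])[[1,0]])
h=.008;C=W.mean(0)[:2]
im=[]
for c3,f,(x0,y0,x1,y1),k in((w,"w1",(160,60,380,270),2.7),(s,"side0",(205,115,285,195),2.5*2.7/2.7*1.0)):
    k=4 if f=="side0" else 2.7
    a=cv2.resize(cv2.imread(f"pics/{f}.png")[y0:y1,x0:x1],None,fx=k,fy=k,interpolation=3)
    if f=="w1": 
        im.append(a.copy()[200:480,100:480] if 0 else a.copy())
    for Q,col in((circ(np.r_[C,h+.1625],.03),(0,255,0)),(rect(np.r_[C,h+.1865],yaw,.05,.012),(0,255,255)),(circ(np.r_[C,h+.128],.1),(255,0,255))):
        p=(proj(c3,Q)-[x0,y0]+.5)*k;cv2.polylines(a,[np.int32(p)],True,col,1)
    im.append(a)
big=np.zeros((600,800,3),np.uint8)
a=im[1][:567,:594];big[:a.shape[0],:a.shape[1]]=a
b=cv2.resize(im[2],(206,206));big[:206,594:]=b
c=im[0][220:480,200:406];big[206:466,594:800]=c[:, :206]
cv2.imwrite("pics/c2.png",big)
E
```

```text
w1 [ 236  150   66   71 3532] [269.08097395 181.91477916]
top0 [137 154  21  21 311] [146.80385852 164.27974277]
tri w-s [0.42821664 0.23049249 0.18826946]
tri w-t lid [0.4299059  0.23330015 0.0985167 ]
[[0.45561369 0.22132122 0.1925    ]
 [0.40768811 0.23738831 0.1925    ]] -18.5337629772935 0.05054713680749707
handle axis 110.95260679959334 [0.43449219 0.22916387 0.1       ]
```

View pics/c2.png

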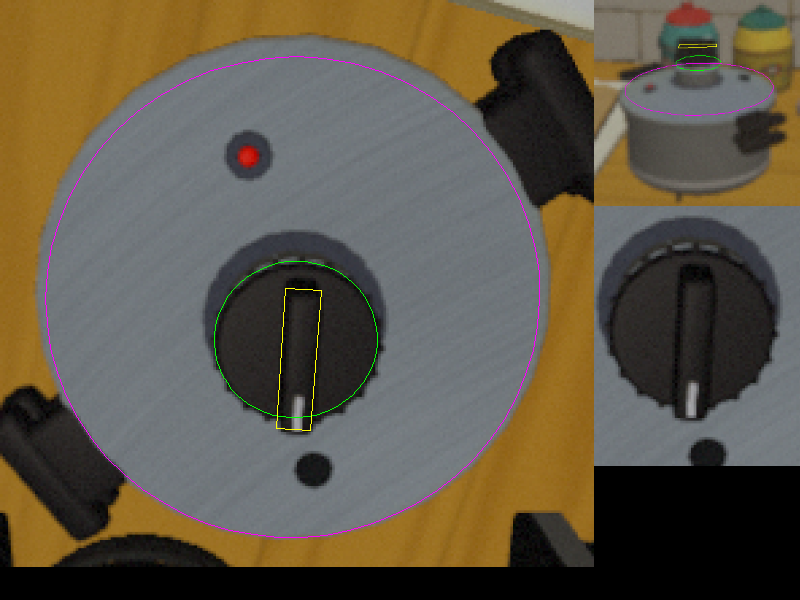

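The overlay shows the true lid and disc about 4% larger than the model, so the cooker stands higher than the 8 mm I assumed. I'll fit position and height from the extents in all views.

Run:
```python
from h import *
from scipy.optimize import least_squares
t=cam("top");s=cam("side");w=wcam()
wp=lambda x,y:np.array([160+x/2.7-.5,60+y/2.7-.5])
ext=lambda p:np.r_[p.min(0),p.max(0)]
lidW=np.r_[wp(37,34),wp(549,538)]
discW=np.r_[wp(213,258),wp(382,418)]   # sides reliable
lidT=np.r_[100+80/5-.5,120+57/5-.5,100+443/5-.5,120+410/5-.5]
sideTop=115+43/2.575-.5; sideX=np.array([205+84/2.575-.5,205+123/2.575-.5])
yaw=np.radians(-18.5)
def f(v,full=False):
    C=v[:2];h=v[2];e=v[3:7]
    d={}
    d["lidW"]=ext(proj(w,circ(np.r_[C,h+.128],v[3])))-lidW
    d["lidT"]=ext(proj(t,circ(np.r_[C,h+.128],v[3])))-lidT
    e=ext(proj(w,circ(np.r_[C,h+.1625],.0302)))-discW; d["disc"]=e
    p=proj(s,rect(np.r_[C,h+.1865],yaw,.05,.012));d["side"]=np.array([p[:,1].min()-sideTop])
    q=proj(s,np.vstack([rect(np.r_[C,h+.1865],yaw,.05,.012)]));d["sx"]=ext(q)[[0,2]]-sideX
    d["prior"]=np.array([(v[3]-.1)*2000])
    return d if full else np.hstack(list(d.values()))
r=least_squares(f,[.43,.23,.015,.1],loss="soft_l1");print(r.x)
for k,v in f(r.x,1).items():print(k,v.round(1))
C=r.x[:2];h=r.x[2]
# wing: crop3 origin (200,220) in im0 at 2.7
cp=lambda x,y:wp(x-594+200,y-206+220)
W=plane(w,[cp(697,267),cp(692,417)],h+.1865);d=W[1]-W[0];print("wing",W,W.mean(0)-np.r_[C,0][:3],np.degrees(np.arctan2(d[1],d[0])),np.linalg.norm(d))
# tray fit: top segmentation via corners from sides, refine
a=cv2.imread("pics/top1.png");b=cv2.resize(a[95:195,235:330],None,fx=5,fy=5,interpolation=3)
P0=np.array([.517,-.174,.015])
def dr(P,yaw):
    for l,ww,z,col in((.201,.161,.015,(0,255,0)),(.164,.124,.004,(255,0,255))):
        cv2.polylines(b,[np.int32((proj(t,rect(np.r_[P[:2],z],yaw,l,ww))-[235,95]+.5)*5)],True,col,1)
Cn=plane(t,[[250,127],[292,110],[314,157],[274,178]],.015);d=Cn[2]-Cn[1];yt=np.arctan2(d[1],d[0]);d2=Cn[3]-Cn[0];print("tray yaw",np.degrees(yt),np.degrees(np.arctan2(d2[1],d2[0])))
dr(P0,yt)
cv2.imwrite("pics/c3.png",b)
```

```text
[0.42856725 0.23009638 0.01430092 0.10112911]
lidW [ 0.5  3.5 -0.2  0.8]
lidT [-0.5  0.6 -4.4 -2. ]
disc [-0.2 -1.1 -0.6 -0.6]
side [-1.4]
sx [-0.6 -1. ]
prior [2.3]
wing [[0.40364237 0.23775552 0.20080092]
 [0.45383044 0.22325983 0.20080092]] [1.69161286e-04 4.11297650e-04 2.00800919e-01] -16.110163817871307 0.0522395137621621
tray yaw -156.3993416259375 -155.83030668638511
```

View pics/c3.png

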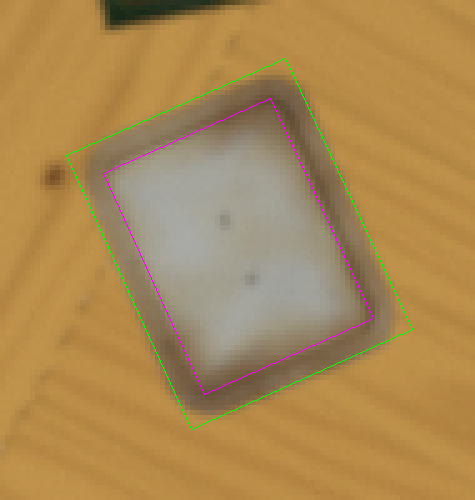

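The cap axis is at about (0.4286,0.2301), trivet height about 14 mm, and wing yaw about -17°. Cooker x is at about 21°, so I expect a turn of about 38° to the stop, which fits the data. The tray overlay also agrees: centre (0.517,-0.174). To fix the height, I'll touch the bare lid lightly with shut fingers, and check the wrist range for the turn.

```bash
cat >> h.py <<'E'
C=np.array([.4286,.2301]);TR=np.array([.517,-.174])
def Q(deg): return (R.from_euler('z',deg,degrees=True)*R.from_euler('x',180,degrees=True)).as_quat()
def F(): return np.array(readout.get_wrist_force())
def M(): return np.array(readout.get_wrist_torque())
def lin(p,q=None,v=.1): robot.movel(list(p),None if q is None else list(q),velocity=v)
E
python3 - <<'E'
from h import *
for a0 in(163,-17):
    print(a0,[ (lambda j:None if j is None else j.round(2).tolist()[3:])(solve_ik(list(np.r_[C,.25]),list(Q(a0+d)))) for d in(0,45,90)])
clamp(); print("open",readout.get_opening())
P=np.r_[C+[-.012,-.066],.26]; robot.movep(list(P),list(Q(163)))
print(readout.get_tool_pos(),F(),M())
z=.142+.073+.012; lin(np.r_[P[:2],z],v=.1); f0=F()
for i in range(40):
    z-=.001; lin(np.r_[P[:2],z],v=.02); f=F()-f0
    if f[2]>2: break
print(i,z,readout.get_tool_pos(),f,readout.get_t())
lin(np.r_[P[:2],.27],v=.15)
E
```

```text
163 [[1.19, 0.0, 0.79], [1.19, 0.0, 0.0], [1.19, 0.0, -0.78]]
-17 [[1.19, 0.0, -2.35], [1.19, 0.0, -3.14], [1.19, 0.0, 2.36]]
open -7.02440570228846e-05
[0.41736621 0.16444504 0.26103923] [-0.47283897  0.45956515 -0.15615245] [ 0.07036807 -0.03860836 -0.03728377]
11 0.21499999999999997 [0.4167694  0.16420691 0.21588337] [-1.27613021 -0.17022363  7.20666477] 6.5917
```

The lid is at z of about 0.143, so the trivet is about 15 mm high and the disc top is at 0.177. Now I'll grasp the wing with the tips about 3.5 mm clear of the disc.

Run:
```python
from h import *
open_jaws(); robot.movep(list(np.r_[C,.29]),list(Q(163)))
lin(np.r_[C,.2540],v=.1); robot.hold(.3)
print("pre",readout.get_tool_pos(),F(),M())
clamp(); robot.hold(.3)
print("opening",readout.get_opening(),readout.get_finger_force(),readout.get_tool_pos(),F(),M(),readout.get_t())
cv2.imwrite("pics/w2.png",np.hstack([get_image("wrist")[100:],get_image("side")[100:384,160:420]]))
```

```text
pre [0.42886739 0.23019651 0.25459978] [0.0195375  0.03367177 0.16702205] [ 0.00176378 -0.03488734  0.03582404]
opening 0.011084165493680829 61.42769359401427 [0.42879811 0.23010544 0.25423859] [-0.49792608 -1.26615144  4.45602965] [-0.3140522  -0.0095149   0.08366385] 10.05
```

View pics/w2.png

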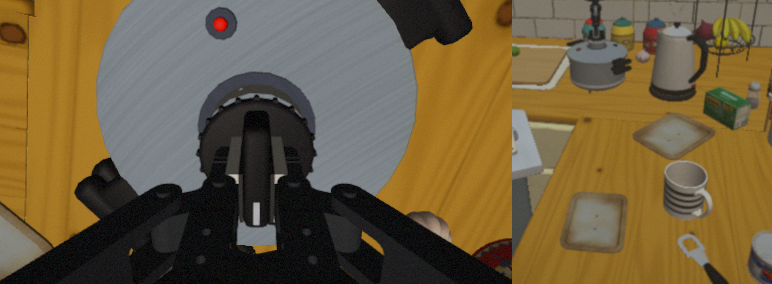

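The pads hold the wing squarely (opening 11 mm, wing centred at about px (257,165)), with a slight downward push of 4.5 N. I'll null that, then turn in small steps while watching the torque.

```bash
cat > turn.py <<'E'
from h import *
a=163.;z=.2540;p=C.copy()
lastT=0
for i in range(8):
    f=F()
    if abs(f[2])<1.2: break
    z+=np.clip(f[2]*.00012,-.0004,.0004); lin(np.r_[p,z],Q(a),v=.01)
print("nulled",z,readout.get_tool_pos(),F().round(2),M().round(3))
m0=M()[2]
while a<163+58:
    a+=1.5; lin(np.r_[p,z],Q(a),v=.01); f=F(); m=M()
    yaw=(R.from_quat(readout.get_eef_rot())*R.from_euler('x',180,degrees=True)).as_euler('zyx',degrees=True)[0]%360
    print(round(a-163,1),round(yaw-163,2),f.round(1),m.round(2),round(readout.get_t(),2))
    if abs(f[2])>1.5: z+=np.clip(f[2]*.00012,-.0003,.0003)
    if abs(m[2])>.3: break
np.save("st.npy",[a,z,*p])
E
python3 turn.py
```

```text
nulled 0.25463412002304137 [0.42874276 0.23010058 0.25474923] [ 2.91 -0.41 -0.29] [-0.096 -0.835  0.042]
1.5 1.48 [3.1 0.1 0.8] [-0.11 -0.64  0.09] 11.65
3.0 2.97 [ 1.4 -0.8  0.8] [-0.1  -0.38  0.07] 11.9
4.5 4.47 [-0.3 -0.3  3.2] [-0.12 -0.11  0.03] 12.15
6.0 5.96 [0.3 0.7 0.2] [-0.06 -0.02 -0.02] 12.4
7.5 7.46 [ 0.1 -0.8  0.7] [-0.03  0.11  0.08] 12.65
9.0 8.96 [-0.6  0.7  0.1] [-0.04  0.18 -0.03] 12.9
10.5 10.46 [-1.2  0.5 -0.2] [-0.13  0.27  0.16] 13.15
12.0 11.95 [-1.7  0.6 -0.4] [-0.1   0.2   0.06] 13.4
13.5 13.45 [-1.1 -0.2 -1.1] [-0.11  0.19  0.03] 13.65
15.0 14.95 [-0.3 -0.3 -1. ] [-0.13  0.17  0.07] 13.9
16.5 16.45 [-1.1 -1.4 -1.9] [-0.21  0.09  0.06] 14.15
18.0 17.95 [-0.  -0.5 -0.9] [-0.24  0.18  0.06] 14.4
19.5 19.45 [-0.7 -0.6 -1.5] [-0.31  0.09  0.04] 14.65
21.0 20.95 [ 0.5 -0.4 -0.9] [-0.21  0.07  0.02] 14.9
22.5 22.45 [-0.6 -1.2 -0.6] [-0.28 -0.03  0.06] 15.15
24.0 23.95 [ 0.4 -0.7 -0.7] [-0.15 -0.01  0.06] 15.4
25.5 25.45 [ 0.2 -0.6 -0.8] [-0.11  0.01  0.05] 15.65
27.0 26.96 [-0.1 -0.9 -1.1] [-0.09 -0.12  0.04] 15.9
28.5 28.45 [-0.4 -0.7 -0.1] [-0.1  -0.1   0.04] 16.15
30.0 29.96 [-0.2 -1.1 -2.1] [-0.13 -0.04  0.04] 16.4
31.5 31.46 [ 0.4 -1.3  0.8] [-0.17  0.04  0.11] 16.65
33.0 32.96 [-0.3 -0.7  1.8] [-0.18  0.09  0.07] 16.9
34.5 34.45 [-0.1 -0.4  0.7] [-0.14 -0.01  0.06] 17.15
36.0 35.96 [ 1.  -0.3  0.9] [-0.12 -0.02  0.06] 17.4
37.5 37.45 [0.2 0.5 0.7] [-0.09 -0.08  0.05] 17.65
39.0 38.94 [ 1.  -1.5  2.2] [-0.25 -0.17  0.04] 17.9
40.5 40.42 [ 2.5 -2.1 -0.8] [-0.59 -0.59 -0.08] 18.15
42.0 41.88 [ 4.  -3.8 -2. ] [-0.9  -0.86 -0.29] 18.4
43.5 43.3 [ 3.3 -4.  -0.5] [-0.85 -0.77 -0.75] 18.65
```

The torque rises from about 40° and reaches 0.75 N m at 43.5°, so this is the stop. I'll ease off slightly, then press down here watching depth and force.

```bash
cat > press.py <<'E'
from h import *
a,z,x,y=np.load("st.npy");p=np.array([x,y])
a-=2; lin(np.r_[p,z],Q(a),v=.01);print(F().round(1),M().round(2))
z0=readout.get_tool_pos()[2]
for i in range(13):
    z-=.0005; lin(np.r_[p,z],Q(a),v=.01)
    f=F();d=z0-readout.get_tool_pos()[2]
    print(round(d*1e3,2),f.round(1),M().round(2),round(readout.get_opening()*1e3,2))
    if f[2]>16: print("hard");break
print(readout.get_t())
np.save("st.npy",[a,z,*p])
E
python3 press.py
```

```text
[ 3.  -4.4 -1.3] [-1.02 -0.76 -0.19]
0.04 [ 3.1 -5.4  1.2] [-1.13 -0.61 -0.16] 10.54
0.07 [ 1.5 -4.7  4.4] [-1.17 -0.35 -0.24] 10.43
0.25 [ 1.4 -5.1  6.1] [-1.3  -0.26 -0.21] 10.8
0.55 [-0.2 -5.9  7.6] [-1.31 -0.13 -0.23] 10.78
0.94 [ 0.5 -6.2  8.7] [-1.38 -0.09 -0.19] 10.7
1.4 [ 0.  -6.3  8.2] [-1.33 -0.12 -0.11] 10.87
1.9 [ 0.5 -4.8  7.7] [-1.38 -0.12 -0.14] 10.48
2.41 [ 0.8 -6.4  8.2] [-1.36 -0.17 -0.1 ] 10.9
2.9 [ 0.1 -5.8  8.2] [-1.36 -0.08 -0.11] 10.49
3.45 [ 0.2 -5.9  8.2] [-1.37 -0.13 -0.07] 10.81
3.95 [ 0.6 -5.6  7.6] [-1.32 -0.17 -0.08] 10.59
4.52 [ 0.5 -4.2  7.8] [-1.14 -0.13  0.01] 10.71
4.9 [ 0.3 -4.8  8.8] [-1.02 -0.09 -0.02] 10.74
22.15
```

```bash
cat > past.py <<'E'
from h import *
a,z,x,y=np.load("st.npy");p=np.array([x,y])
for i in range(4):
    z-=.0004; lin(np.r_[p,z],Q(a),v=.01); f=F()
    print(round(readout.get_tool_pos()[2]*1e3,2),f.round(1),M().round(2))
    if f[2]>16: break
a0=a
while a<a0+33:
    a+=1.5; lin(np.r_[p,z],Q(a),v=.01); f=F(); m=M()
    print(round(a-163,1),round(readout.get_tool_pos()[2]*1e3,2),f.round(1),m.round(2),round(readout.get_t(),2))
    if abs(m[2])>.35: break
np.save("st.npy",[a,z,*p])
E
python3 past.py
```

```text
249.48 [ 1.2 -4.6  8.1] [-1.09 -0.06  0.03]
249.13 [ 0.4 -5.4  8.3] [-1.12 -0.04 -0.02]
248.77 [-0.2 -4.5  8.9] [-1.14 -0.01 -0.04]
248.41 [-0.3 -4.9  8.6] [-1.14  0.02 -0.01]
43.0 248.51 [-0.8 -3.3  9.4] [-0.83  0.05  0.05] 23.4
44.5 248.53 [-0.2 -2.2  8.8] [-0.72  0.03  0.01] 23.65
46.0 248.58 [-0.3 -2.2  8.8] [-0.64  0.08  0.08] 23.9
47.5 248.6 [-1.1 -2.1  8.1] [-0.6   0.14  0.04] 24.15
49.0 248.64 [ 0.2 -2.3  8.8] [-0.53  0.11  0.05] 24.4
50.5 248.64 [-1.1 -2.1  9.4] [-0.46  0.12 -0.01] 24.65
52.0 248.65 [-0.9 -1.1  9.2] [-0.42  0.11  0.05] 24.9
53.5 248.64 [-0.1 -1.8  9.5] [-0.41  0.08 -0.01] 25.15
55.0 248.67 [-0.4 -1.4  9.7] [-0.36  0.09  0.03] 25.4
56.5 248.69 [-0.3 -1.6  9. ] [-0.39  0.14  0.  ] 25.65
58.0 248.67 [-0.  -1.2  8.2] [-0.41  0.01  0.02] 25.9
59.5 248.68 [ 0.4 -1.2  9.2] [-0.37  0.11  0.03] 26.15
61.0 248.71 [-0.7 -1.5  8.9] [-0.46  0.04  0.04] 26.4
62.5 248.71 [-0.5 -0.8  8.2] [-0.42  0.05  0.1 ] 26.65
64.0 248.7 [-0.1 -3.   8.1] [-0.53 -0.    0.07] 26.9
65.5 248.7 [ 0.4 -1.9  8. ] [-0.52 -0.02 -0.02] 27.15
67.0 248.72 [ 1.  -1.8  9.1] [-0.53 -0.02  0.03] 27.4
68.5 248.73 [ 0.8 -2.8  9.4] [-0.56 -0.11 -0.02] 27.65
70.0 248.73 [ 1.  -2.5  8.7] [-0.56 -0.09 -0.1 ] 27.9
71.5 248.74 [ 2.2 -2.2  8.5] [-0.73 -0.31 -0.11] 28.15
73.0 248.79 [ 2.7 -3.3  8.4] [-0.83 -0.53 -0.18] 28.4
74.5 248.79 [ 3.6 -3.7  7.7] [-0.96 -0.76 -0.29] 28.65
```

It went past the stop and reached the end of the track at about 73°, which is 33° past. I'll ease off 2.5° and lift gently.

Run:
```python
from h import *
a,z,x,y=np.load("st.npy");p=np.array([x,y])
a-=2.5; lin(np.r_[p,z],Q(a),v=.01)
for i in range(15):
    z+=.001; lin(np.r_[p,z],Q(a),v=.02); f=F()
    print(round(readout.get_tool_pos()[2]*1e3,2),f.round(1),M().round(2))
    if f[2]<-8: print("caught");break
else:
    z+=.05; lin(np.r_[p,z],Q(a),v=.08); robot.hold(.2); print(F(),readout.get_opening())
print(readout.get_t()); np.save("st.npy",[a,z,*p])
cv2.imwrite("pics/w3.png",np.hstack([get_image("wrist")[100:],get_image("side")[40:324,160:420]]))
```

```text
249.74 [ 2.  -4.1  7. ] [-0.87 -0.54 -0.09]
250.66 [ 2.8 -3.1  7.8] [-0.79 -0.59 -0.03]
251.54 [ 2.  -1.9  7. ] [-0.75 -0.67 -0.06]
252.42 [ 2.1 -3.   5.7] [-0.76 -0.58 -0.06]
253.21 [ 3.8 -3.3  7.1] [-0.69 -0.8  -0.07]
253.92 [ 4.3 -2.8  5.8] [-0.64 -0.98 -0.07]
254.67 [ 3.9 -2.9  3.8] [-0.56 -1.04 -0.07]
255.52 [ 5.  -1.6  3.4] [-0.62 -1.11 -0.06]
256.36 [ 6.6 -3.   3.2] [-0.51 -1.12 -0.05]
257.21 [ 4.7 -2.   2.9] [-0.52 -1.15 -0.08]
258.05 [ 5.4 -2.4  2.3] [-0.53 -1.2  -0.15]
258.75 [ 4.6 -2.1 -0.2] [-0.5  -1.33 -0.13]
259.4 [ 6.3 -3.1 -0.8] [-0.59 -1.26 -0.15]
260.18 [ 5.1 -2.6 -1.4] [-0.69 -1.25 -0.15]
261.05 [ 5.8 -2.  -1.4] [-0.69 -1.19 -0.11]
[ 0.03766022 -0.28795398 -0.61531877] 0.010732423159224585
33.625
```

View pics/w3.png

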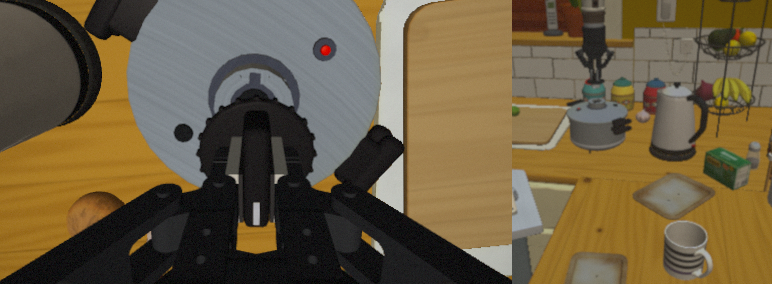

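The cap is out and held (Fz about -0.6 N, its own weight), with the collar now empty. I'll carry it round the kettle on the near side and set it on the tray.

Run:
```python
from h import *
a,z,x,y=np.load("st.npy")
print("kettle base",plane(cam("top"),[[207,118]],0))
lin([.4286,.2301,.36],Q(a),v=.15)
lin([.37,.03,.36],Q(a-25),v=.2)
lin([*TR,.30],Q(a-46),v=.2)
lin([*TR,.125],v=.12); robot.hold(.3); f0=F();print(f0,M(),readout.get_opening(),readout.get_t())
z=.112; lin([*TR,z],v=.03)
for i in range(24):
    f=F()-f0
    if f[2]>1.5: break
    z-=.0007; lin([*TR,z],v=.015)
print(i,z,readout.get_tool_pos(),F()-f0,M(),readout.get_t())
cv2.imwrite("pics/w4.png",np.hstack([get_image("wrist")[100:],get_image("side")[100:384,160:420]]))
```

```text
kettle base [[0.60800078 0.07711055 0.        ]]
[ 0.44318927  0.55323577 -0.11930239] [ 0.06362069 -0.04492071  0.04205964] 0.011130407772377034 38.7417
18 0.09939999999999989 [ 0.51697521 -0.1739933   0.0999818 ] [-2.36629165 -0.60842396  6.20575373] [ 0.17192063  0.40476876 -0.00776873] 43.825
```

View pics/w4.png

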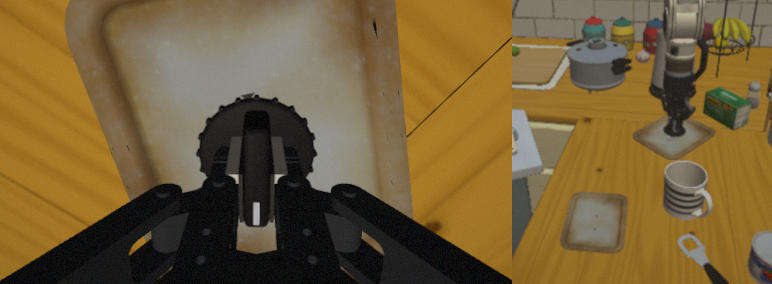

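The cap stands on the middle of the tray, in firm contact at about 6 N. I'll ease off, release, retreat and check.

Run:
```python
from h import *
z=.0994
for i in range(4):
    f=F()
    if f[2]<2.5: break
    z+=.0003; lin([*TR,z],v=.01)
print(z,F()); open_jaws(); robot.hold(.2); print(readout.get_opening(),F())
lin([*TR,.25],v=.1)
q=R.from_quat(readout.get_eef_rot()); d=q.apply([1,0,0]); print(d)
lin(np.r_[TR,.30]-d*.07*np.array([1,1,0]),v=.15); robot.hold(.3)
print(readout.get_t())
cv2.imwrite("pics/w5.png",np.hstack([get_image("wrist"),get_image("side")[:,180:440]]))
```

```text
0.10029999999999999 [-0.81462947  1.32104858  0.9606999 ]
0.08546665056349377 [-0.09542608  0.08830251  1.17736083]
[-0.98769388 -0.1563938   0.00133561]
48.2583
```

View pics/w5.png

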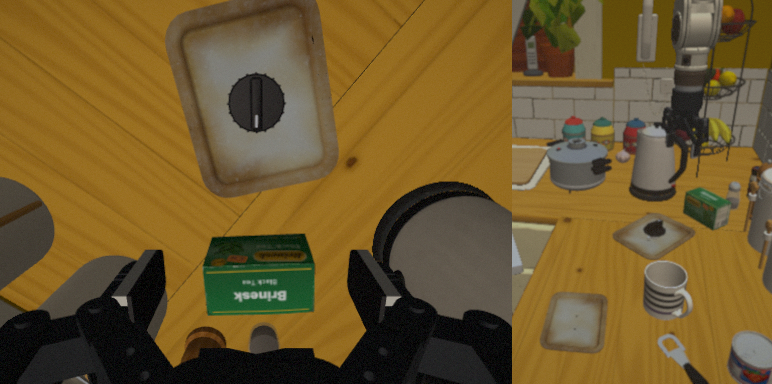

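The cap stands upright in the middle of the 201 mm tray (px (257,102)), and the gripper is clear of everything. I'm handing the job in.

```bash
python3 -c "
from cell import *
print(robot.job_done(),readout.get_t())"
```

```text
the job is handed in; nothing more can be done
the job is handed in; nothing more can be done
```

The valve cap is off the cooker and standing upright on the 201 x 161 mm tray, and the job was handed in at about 48 s; turning torque peaked at about 0.75 N m at the first stop, above the 0.3 to 0.5 that marks it but under the limit of 1.

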